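# Sort the microscope bench: objective to its box, marker to the pen tray

## Robot

A 7-joint arm with a two-finger parallel gripper is mounted at the origin on the work surface. World frame = base frame: x ahead of the robot, y to its left, z up, the work surface at z = 0. Lengths are in m, angles in degrees, forces in N, time in s.
With the tool pointing down it reaches from about 0.4 to 0.85 m from the base axis. Payload 10.4 kg.
Tool frame: the origin (TCP) lies midway between the tips of the shut fingers; the grasp point (between the pads) lies 19 mm behind it; z points along the fingers, y is the line along which they close (so a half turn about z gives the same grasp; the last joint's range is limited). The gripper opens to 87 mm and grips with 3 to 60 N. Pads are 19 mm wide; open, the fingers measure 117 mm over their backs; the gripper's body (75 mm by 190 mm) begins 51 mm behind the grasp point.
Start: joints at [70.325, 19.034, -3.707, 83.658, 1.238, 77.344, -5.071], TCP at [0.197, -0.593, 0.223] pointing down, gripper open.
Joint ranges: [-148.97, 148.97], [-28.65, 121.19], [-84.17, 76.75], [9.2, 138.47], [-72.65, 252.65], [3.7, 117.97], [-149.18, 149.18]. Speed limits (degrees/s): [127.2, 127.2, 159.86, 159.86, 180, 180, 180].

## Interface

Orientations are given as a 3x3 rotation matrix whose columns are the frame's x, y, z axes.
In Python, from cell import robot gives the robot as it stands. The module is installed in compiled form; this text tells all that it offers.
- The arm moves only by the tool move_arm, never from a script. Its argument "increments" is a list of rows, each an object with "translation": the shift along the tool's x, y, z in m, a list of three; "spin": the turn about the tool's z in degrees; "jaw": the finger opening in m, from 0 to 0.087. In form: [{"translation": [x, y, z], "spin": spin, "jaw": jaw}, ...]. A call has exactly 10 rows; each row is the pose to reach, as a shift and turn from the pose commanded when the call began, along the tool's axes at that moment; what a row does not reach only later rows make up. A row lasts 1/12 s, in which the tool goes at most 41.7 mm and 7.16 degrees, less where a joint would pass 70% of its speed; a pose out of reach is approached as far as the arm can. A call with a gripper value outside its range is refused whole. The fingers move at their own pace and stop on an object; "squeeze" is the grip in N (left out, the last holds). Time passes only in rows, so rows that repeat a pose let the fingers close, or fill a call up. It gives the time, the measured TCP pose, the force, the opening and the grip force at its end, in the units of the state.
- robot.sense(): the state, without advancing time (a new reading comes with each control period).
- robot.capture(name): name is "scene" or "top"; returns (picture, depth): 480x640x3 uint8, blue, green, red; 480x640 float32, m along the optical axis (not along the pixel's ray), 0 where there is no reading.
- robot.camera_info(name): a dict with "fov_y" (degrees; the focal length in pixels is half the picture's height over the tangent of half this angle, whatever the lens; pixels are square), "cx", "cy" (the principal point, pixels), "rvec" (rotation vector, rad) and "tvec" (3), from world to camera coordinates, as OpenCV has them. Camera axes: x right, y down, z forward; pixel columns grow to the right and rows downward; lengths in m; the calibration is good to about 2 mm. A picture is of the moment at which its call begins. camera_info takes no time and is no camera call.
- robot.job_done(): hands the job in; it is judged then, once.
Trained networks look in the newest picture that a camera, given by its name, has taken for a name from the list of things; names that differ only in an ending like _2 or _b are one class to them, and where a whole thing is asked for, a point or a joint stands for the part that bears it (a point fixed in the world has none). Each returns a list of dicts, best first, with "conf" (0 to 1); they miss things now and then, are a little off and sometimes report something else, mostly with a low value. They report only what shows in the picture. A call takes as long as a camera call. They do not tell look-alikes from the thing itself.
- robot.spot_in(camera, name): "extent" ([left, top, width, height] in pixels, round what is visible of it).
- robot.cut_out(camera, name): "mask" (480x640 bool, what is visible of it) and "extent" ([left, top, width, height] in pixels, round what is visible of it).
- robot.mark_of(camera, name): "location" ([column, row] in pixels: a listed point, or the origin of a listed thing).
The state is a dict: "clock": time; "joint_positions": joint angles; "qd": joint speeds; "effort": joint torques, N m; "position": TCP position; "orientation": TCP orientation; "ft_force": force on the tool from outside, world axes, zero at the start; "moment": the same for the moment, N m; "width": finger opening in m; "finger_force": force on a finger pad.
Only numpy, scipy, OpenCV 4.12 (cv2) and the standard library are available. Lean on these libraries where they do the work, as an engineer would, in place of code of your own. Each camera call takes 0.05 s, during which the arm holds its last target. There are 200 camera calls.

## Task

Tidy up after a microscope session: stand the loose objective lens upright in the square box, and lay the flat marker pen in the long pen tray, lengthwise. Set the objective down on the floor of the box; never let it drop.

Things in the scene. Friction and masses are not known exactly. Their poses are not given: they have to be found in the camera images.
- objective: Microscope objective lens, turned metal, standing nose up, 56 mm tall, 0.16 kg. Origin: centre of its underside; z up. Dark foot 25 mm across to 5 mm height; barrel 32 mm across from 5 to 38 mm (grip here, any side); cone to 20 mm across at 50 mm; 18 mm nose. An amber oil bottle (32 mm across, 62 mm tall, not part of the job) stands at least 115 mm off to its left or right.
- marker: White flat-sided marker pen with grey cap, lying on the bench: 130 mm long (x, cap at +x), 18 wide (y), 14 high (z up), 25 g. Origin: centre of its underside; grip there, across the width. It points away from the robot within 30 degrees. A thin steel spatula (180 mm, not part of the job) lies at least 135 mm to its left or right, centre to centre; other things 40 mm or more off, under 65 mm tall.
- lens_box: Square open box, grey plastic, fixed, empty: 130 x 130 mm outside, 30 mm high, walls 5 mm, floor 5 mm thick (120 x 120 mm inside). Origin: centre of its underside, on the bench; z up, x and y along its sides. It stands at the left or right of the work area.
- pen_tray: Long shallow open tray, grey plastic, fixed, empty: 220 mm long (x) by 110 mm wide (y) outside, 20 mm high, walls 4 mm, floor 4 mm thick (212 x 102 mm inside). Origin: centre of its underside, on the bench; z up. On the side opposite the square box; long axis points away from the robot within about 20 degrees.
There are look-alikes about, which are no part of the job. Of the things shaped like the marker, the white one is meant. Leave any yellow look-alike of the objective alone.

How it is judged:
By the outcome, as a careful person would: the job done as asked, in the order asked, and still so for the second after the job is handed in, with the robot touching nothing.
It also fails if it takes over 58 s, if anything falls off the work surface, if the arm or the gripper's body presses on something with over 40 N, if the wrist force passes 120 N, or if a joint passes its speed limit or range.

## Working session

There is one attempt and no reset: what is moved stays moved. The work goes in short steps, Python scripts to look and compute and a tool call to move; the robot and the scene stay as the last step left them, time stands still between calls to the robot, and variables do not carry over. Pictures are saved under pics/ and viewed, at most 10 in all, crops included, and the job is handed in when it is done.

Besides the shell and the picture viewer there is one more tool, called after "Emit:" in YAML: its name, and indented under it one key for each argument. move_arm: Moves the arm, as the interface text tells. Its arguments: {"type":"object","properties":{"increments":{"type":"array"},"squeeze":{"type":"number"}},"required":["increments"]}

```bash
mkdir -p pics; cat > h.py <<'E'
import numpy as np, cv2
from cell import robot
def cam(n):
    i=robot.camera_info(n); f=240/np.tan(np.radians(i['fov_y']/2))
    R=cv2.Rodrigues(np.array(i['rvec'],float))[0]; return f,i['cx'],i['cy'],R,np.array(i['tvec'],float).ravel()
def cloud(n,d):
    f,cx,cy,R,t=cam(n); v,u=np.mgrid[:480,:640]
    p=np.stack([(u-cx)/f*d,(v-cy)/f*d,d],-1); w=(p-t)@R; w[d<=0]=np.nan; return w
def ray(n,px,z):
    f,cx,cy,R,t=cam(n); c=-R.T@t; r=R.T@np.array([(px[0]-cx)/f,(px[1]-cy)/f,1]); return c+r*(z-c[2])/r[2]
E
python3 - <<'E'
from h import *
np.set_printoptions(precision=3,suppress=True)
s=robot.sense(); print(s)
ims=[]
for n in('top','scene'):
    im,d=robot.capture(n); cv2.imwrite(f'pics/{n}1.png',im); w=cloud(n,d); np.save(n,w)
    print(n,robot.camera_info(n))
    for k in('objective','marker','lens_box','pen_tray'):
        for r in robot.cut_out(n,k)[:4]:
            m=r['mask']; p=w[m]; print(n,k,round(r['conf'],2),r['extent'],np.nanmedian(p,0),np.nanmax(p[:,2]) if len(p) else 0, im[m].mean(0))
E
```

```text
{'clock': 0.0, 'joint_positions': array([70.325, 19.072, -3.707, 83.706,  1.238, 77.344, -5.071]), 'qd': array([-0.063,  0.034, -0.074,  0.008,  0.083, -0.019, -0.039]), 'effort': array([  0.001, -62.325,   0.025, -38.988,  -0.062,   0.04 ,   0.   ]), 'position': array([ 0.197, -0.593,  0.222]), 'orientation': array([[ 0.949,  0.315, -0.001],
       [ 0.315, -0.949,  0.001],
       [-0.   , -0.001, -1.   ]]), 'ft_force': array([0.338, 0.335, 0.695]), 'moment': array([-0.042,  0.037,  0.018]), 'finger_force': 0.0, 'width': 0.08684957908853755}
top {'fov_y': 46.36698705407459, 'cx': 329.35399210671545, 'cy': 247.40091212092238, 'rvec': array([ 2.155, -2.124,  0.161]), 'tvec': array([-0.003,  0.556,  1.14 ])}
top objective 0.74 [361.2, 317.2, 21.7, 15.5] [ 0.395 -0.085  0.044] 0.05961544864930692 [130.858 187.018 198.215]
top objective 0.54 [384.9, 286.6, 17.7, 14.5] [ 0.459 -0.126  0.046] 0.059662396877601276 [187.641 185.747 188.434]
top marker 0.81 [304.4, 201.4, 59.4, 10.8] [ 0.649 -0.004  0.013] 0.020443179849834316 [179.165  96.857 153.684]
top marker 0.76 [158.5, 182.4, 60.0, 14.
[... 680 characters left out ...]
91 169.876 172.257]
scene marker 0.98 [296.8, 280.9, 74.8, 37.4] [ 0.654 -0.007  0.013] 0.0183529245637305 [185.083  64.324 148.207]
scene marker 0.83 [365.5, 241.1, 54.4, 51.8] [0.622 0.116 0.013] 0.017585725955956918 [194.51  197.169 196.937]
scene marker 0.63 [483.5, 249.2, 63.7, 38.1] [0.696 0.321 0.014] 0.017527490204255373 [186.076  62.183 147.281]
scene marker 0.41 [430.8, 171.1, 94.4, 64.4] [0.526 0.342 0.007] 0.033693812955949365 [182.208 186.393 185.896]
scene lens_box 0.85 [432.3, 170.3, 91.9, 64.4] [0.525 0.342 0.007] 0.033693812955949365 [182.059 186.245 185.744]
scene pen_tray 0.79 [108.5, 213.5, 71.5, 112.5] [ 0.486 -0.303  0.004] 0.023136127520208723 [212.208 216.132 215.641]
```

View pics/top1.png

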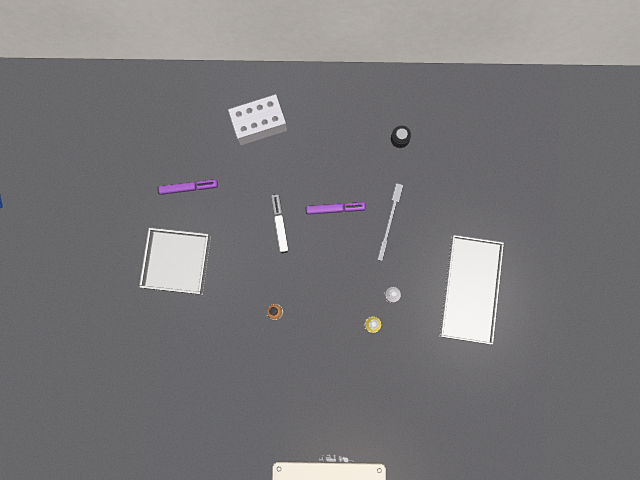

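View pics/scene1.png

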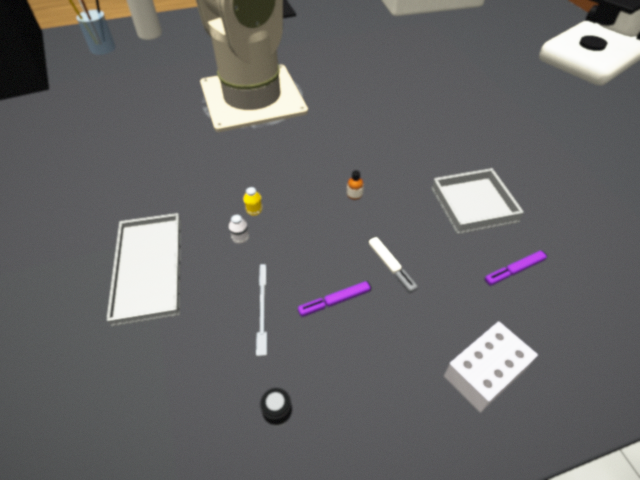

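The top view shows the target grey objective at about (392,294), with the yellow decoy at (373,324). The white marker is at (280,223), the box at (175,261) and the tray at (472,290). The scene view agrees. Next I'll measure them.

```bash
cat >> h.py <<'E'
np.set_printoptions(precision=4,suppress=True)
def rect(p):
    r=cv2.minAreaRect(p[:,:2].astype(np.float32)); return r
def near(w,c,r,z0,z1):
    m=(np.hypot(w[...,0]-c[0],w[...,1]-c[1])<r)&(w[...,2]>z0)&(w[...,2]<z1); return w[m]
E
python3 - <<'E'
from h import *
for n in('top','scene'):
    w=np.load(n+'.npy')
    print(n,'bench',np.nanmedian(near(w,(.55,0),.05,-.05,.05)[:,2]))
    p=near(w,(.465,-.127),.04,.047,.08); print(' nose',p.mean(0),len(p), 'barrelrect',rect(near(w,(.465,-.127),.04,.012,.08)))
    p=near(w,(.622,.116),.09,.008,.03); print(' marker',rect(p),len(p), p.mean(0))
    p=near(w,(.527,.342),.12,.022,.045); print(' box',rect(p),len(p))
    p=near(w,(.48,-.303),.15,.013,.035); print(' tray',rect(p),len(p))
for n,px in(('top',(280,223)),):
    pass
for n in('top','scene'):
    for k,z in(('objective',0),('marker',0),('lens_box',0),('pen_tray',0)):
        for r in robot.mark_of(n,k)[:4]: print(n,k,round(r['conf'],2),r['location'],ray(n,r['location'],z)[:2])
E
```

```text
top bench -0.0005392603454535091
 nose [ 0.4593 -0.1284  0.0537] 85 barrelrect ((0.45999377965927124, -0.1282682716846466), (0.030950454995036125, 0.032449498772621155), 48.389129638671875)
 marker ((0.6230985522270203, 0.10370291024446487), (0.10743264853954315, 0.1300109326839447), 56.472286224365234) 569 [0.6178 0.1023 0.0133]
 box ((0.526168167591095, 0.3365132212638855), (0.131541445851326, 0.13038426637649536), 84.5684585571289) 664
 tray ((0.4755302667617798, -0.30077704787254333), (0.11146244406700134, 0.220598042011261), 82.06892395019531) 693
scene bench 0.00010279070388156435
 nose [ 0.4633 -0.1276  0.0531] 113 barrelrect ((0.4642675817012787, -0.12751434743404388), (0.031005339697003365, 0.026630589738488197), 77.33197784423828)
 marker ((0.6206480264663696, 0.07667039334774017), (0.1336035132408142, 0.10177779197692871), 9.45832633972168) 790 [0.6244 0.1017 0.0133]
 box ((0.5259972810745239, 0.33745715022087097), (0.13229429721832275, 0.13378892838954926), 85.2052230834961) 947
 tray ((0.4757237136363983, -0.2990835905075073), (0.11085917800664902, 0.22396790981292725), 82.23954772949219) 1117
top objective 0.46 [392.1, 297.1] [ 0.4561 -0.1316]
top marker 0.98 [188.9, 191.7] [0.6836 0.3197]
top marker 0.88 [282.9, 224.0] [0.6134 0.1085]
top marker 0.85 [332.7, 205.4] [ 0.6569 -0.0006]
top lens_box 0.94 [177.2, 261.5] [0.5269 0.3369]
top pen_tray 0.8 [467.2, 289.9] [ 0.474  -0.2939]
scene objective 0.88 [254.5, 213.1] [ 0.4027 -0.0876]
scene objective 0.6 [237.3, 236.7] [ 0.453  -0.1329]
scene marker 0.77 [333.0, 300.7] [ 0.6483 -0.0075]
scene marker 0.57 [389.7, 268.5] [0.6169 0.112 ]
scene marker 0.56 [515.1, 268.4] [0.6899 0.3258]
scene lens_box 0.67 [470.4, 208.7] [0.5321 0.3269]
scene pen_tray 0.96 [151.8, 267.8] [ 0.476  -0.2946]
```

Emit:
move_arm:
  increments:
    - {"translation":[0.396,-0.358,0.09],"spin":0,"jaw":0.06}
    - {"translation":[0.396,-0.358,0.09],"spin":0,"jaw":0.06}
    - {"translation":[0.396,-0.358,0.09],"spin":0,"jaw":0.06}
    - {"translation":[0.396,-0.358,0.09],"spin":0,"jaw":0.06}
    - {"translation":[0.396,-0.358,0.09],"spin":0,"jaw":0.06}
    - {"translation":[0.396,-0.358,0.09],"spin":0,"jaw":0.06}
    - {"translation":[0.396,-0.358,0.09],"spin":0,"jaw":0.06}
    - {"translation":[0.396,-0.358,0.09],"spin":0,"jaw":0.06}
    - {"translation":[0.396,-0.358,0.09],"spin":0,"jaw":0.06}
    - {"translation":[0.396,-0.358,0.09],"spin":0,"jaw":0.06}
  squeeze: 20

```text
clock: 1.73
position: [0.4001, -0.2338, 0.1533]
orientation: [[0.949, 0.315, 0.001], [0.315, -0.949, -0.001], [0.0, 0.001, -1.0]]
ft_force: [0.3, -0.2, 1.0]
width: 0.0602
finger_force: 0.0
```

Emit:
move_arm:
  increments:
    - {"translation":[0.09,-0.08,0.02],"spin":0,"jaw":0.06}
    - {"translation":[0.09,-0.08,0.02],"spin":0,"jaw":0.06}
    - {"translation":[0.09,-0.08,0.02],"spin":0,"jaw":0.06}
    - {"translation":[0.09,-0.08,0.02],"spin":0,"jaw":0.06}
    - {"translation":[0.09,-0.08,0.02],"spin":0,"jaw":0.06}
    - {"translation":[0.09,-0.08,0.02],"spin":0,"jaw":0.06}
    - {"translation":[0.09,-0.08,0.02],"spin":0,"jaw":0.06}
    - {"translation":[0.09,-0.08,0.02],"spin":0,"jaw":0.06}
    - {"translation":[0.09,-0.08,0.02],"spin":0,"jaw":0.06}
    - {"translation":[0.09,-0.08,0.02],"spin":0,"jaw":0.06}

```text
clock: 2.57
position: [0.4594, -0.132, 0.1334]
orientation: [[0.949, 0.314, 0.0], [0.314, -0.949, -0.0], [0.0, 0.0, -1.0]]
ft_force: [0.4, 0.2, 0.0]
width: 0.0601
finger_force: 0.0
```

```bash
python3 - <<'E'
from h import *
s=robot.sense(); print(s['position'],s['clock'],s['joint_positions'],s['ft_force'])
im,d=robot.capture('scene'); cv2.imwrite('pics/s2.png',cv2.resize(im[120:330,130:410],None,fx=2.7,fy=2.7)); w=cloud('scene',d)
p=near(w,(.462,-.128),.03,.045,.06); print(p.mean(0),len(p))
# marker from colour/PCA (top, original)
for n in('top','scene'):
    im=cv2.imread(f'pics/{n}1.png'); w=np.load(n+'.npy'); hsv=cv2.cvtColor(im,cv2.COLOR_BGR2HSV)
    m=(np.hypot(w[...,0]-.62,w[...,1]-.115)<.085)&(w[...,2]>.008)&(w[...,2]<.03)&(hsv[...,1]<60); p=w[m]
    r=cv2.minAreaRect(p[:,:2].astype(np.float32)); c=p[:,:2].mean(0); v=np.linalg.svd(p[:,:2]-c)[2][0] if len(p)<3000 else 0
    print(n,r,c,np.degrees(np.arctan2(v[1],v[0])))
E
```

```text
[ 0.4594 -0.132   0.1334] 2.5667 [ 38.1768   6.7257 -29.046  110.4541   3.6555  63.69   -64.019 ] [0.3711 0.1873 0.0134]
[ 0.4637 -0.1274  0.0522] 133
top ((0.6133431196212769, 0.11585967242717743), (0.08562957495450974, 0.11119165271520615), 64.97540283203125) [0.6118 0.1153] -169.42900150295478
scene ((0.6141250133514404, 0.11738999933004379), (0.07933269441127777, 0.11686250567436218), 68.60611724853516) [0.6186 0.1162] 10.609034160555208
```

View pics/s2.png

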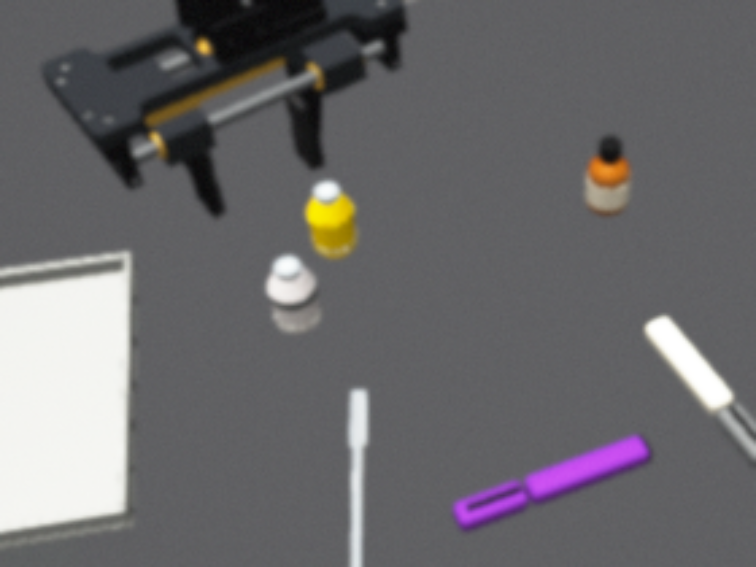

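The crop shows the open gripper above and clear of the grey objective (290,290), with the yellow one at (330,215). I'll descend and grip.

Emit:
move_arm:
  increments:
    - {"translation":[0.002,-0.0035,0.02],"spin":0,"jaw":0.06}
    - {"translation":[0.002,-0.0035,0.045],"spin":0,"jaw":0.06}
    - {"translation":[0.002,-0.0035,0.07],"spin":0,"jaw":0.06}
    - {"translation":[0.002,-0.0035,0.095],"spin":0,"jaw":0.06}
    - {"translation":[0.002,-0.0035,0.115],"spin":0,"jaw":0.06}
    - {"translation":[0.002,-0.0035,0.125],"spin":0,"jaw":0.06}
    - {"translation":[0.002,-0.0035,0.125],"spin":0,"jaw":0.06}
    - {"translation":[0.002,-0.0035,0.125],"spin":0,"jaw":0.045}
    - {"translation":[0.002,-0.0035,0.125],"spin":0,"jaw":0.02}
    - {"translation":[0.002,-0.0035,0.125],"spin":0,"jaw":0.02}
  squeeze: 20

```text
clock: 3.45
position: [0.4614, -0.1276, 0.0096]
orientation: [[0.949, 0.315, 0.002], [0.315, -0.949, -0.001], [0.002, 0.001, -1.0]]
ft_force: [-0.7, 0.1, -0.6]
width: 0.047
finger_force: 0.0
```

Emit:
move_arm:
  increments:
    - {"translation":[0,0,0],"spin":0,"jaw":0.02}
    - {"translation":[0,0,0],"spin":0,"jaw":0.02}
    - {"translation":[0,0,0],"spin":0,"jaw":0.02}
    - {"translation":[0,0,0],"spin":0,"jaw":0.02}
    - {"translation":[0,0,0],"spin":0,"jaw":0.02}
    - {"translation":[0,0,0],"spin":0,"jaw":0.02}
    - {"translation":[0,0,-0.01],"spin":0,"jaw":0.02}
    - {"translation":[0,0,-0.02],"spin":0,"jaw":0.02}
    - {"translation":[0,0,-0.03],"spin":0,"jaw":0.02}
    - {"translation":[0,0,-0.03],"spin":0,"jaw":0.02}

```text
clock: 4.28
position: [0.4619, -0.1276, 0.0407]
orientation: [[0.949, 0.315, 0.003], [0.315, -0.949, -0.001], [0.003, 0.002, -1.0]]
ft_force: [-0.3, 0.3, -1.1]
width: 0.0315
finger_force: 20.0
```

Emit:
move_arm:
  increments:
    - {"translation":[0,0,-0.03],"spin":0,"jaw":0.02}
    - {"translation":[0,0,-0.06],"spin":0,"jaw":0.02}
    - {"translation":[0.02,-0.04,-0.09],"spin":0,"jaw":0.02}
    - {"translation":[0.207,-0.421,-0.09],"spin":0,"jaw":0.02}
    - {"translation":[0.207,-0.421,-0.09],"spin":0,"jaw":0.02}
    - {"translation":[0.207,-0.421,-0.09],"spin":0,"jaw":0.02}
    - {"translation":[0.207,-0.421,-0.09],"spin":0,"jaw":0.02}
    - {"translation":[0.207,-0.421,-0.09],"spin":0,"jaw":0.02}
    - {"translation":[0.207,-0.421,-0.09],"spin":0,"jaw":0.02}
    - {"translation":[0.207,-0.421,-0.09],"spin":0,"jaw":0.02}

```text
clock: 5.12
position: [0.5048, 0.1977, 0.1263]
orientation: [[0.949, 0.315, 0.001], [0.315, -0.949, -0.0], [0.001, 0.001, -1.0]]
ft_force: [0.7, -0.8, -1.6]
width: 0.0315
finger_force: 20.0
```

```bash
python3 - <<'E'
from h import *
s=robot.sense(); print(s['position'],s['joint_positions'],s['finger_force'])
E
```

```text
[0.5048 0.1977 0.1263] [   9.9368   17.8878  -42.0006  101.4355   13.0797   65.6244 -107.7896] 19.998631300404668
```

Emit:
move_arm:
  increments:
    - {"translation":[0.064,-0.125,0],"spin":0,"jaw":0.02}
    - {"translation":[0.064,-0.125,0],"spin":0,"jaw":0.02}
    - {"translation":[0.064,-0.125,0],"spin":0,"jaw":0.02}
    - {"translation":[0.064,-0.125,0],"spin":0,"jaw":0.02}
    - {"translation":[0.064,-0.125,0.02],"spin":0,"jaw":0.02}
    - {"translation":[0.064,-0.125,0.04],"spin":0,"jaw":0.02}
    - {"translation":[0.064,-0.125,0.06],"spin":0,"jaw":0.02}
    - {"translation":[0.064,-0.125,0.07],"spin":0,"jaw":0.02}
    - {"translation":[0.064,-0.125,0.07],"spin":0,"jaw":0.02}
    - {"translation":[0.064,-0.125,0.07],"spin":0,"jaw":0.02}

```text
clock: 5.95
position: [0.5261, 0.3346, 0.0563]
orientation: [[0.949, 0.315, -0.0], [0.315, -0.949, -0.0], [-0.0, 0.0, -1.0]]
ft_force: [0.3, 0.5, -0.8]
width: 0.032
finger_force: 20.0
```

```bash
python3 - <<'E'
from h import *
s=robot.sense(); print(s['position'],s['joint_positions'],s['finger_force'])
im,d=robot.capture('scene'); cv2.imwrite('pics/s3.png',cv2.resize(im[90:300,360:640],None,fx=2.7,fy=2.7))
E
```

```text
[0.5261 0.3346 0.0563] [  -6.3152   32.6776  -40.0171   92.3668   22.8369   63.4102 -123.8705] 19.999980409629643
```

View pics/s3.png

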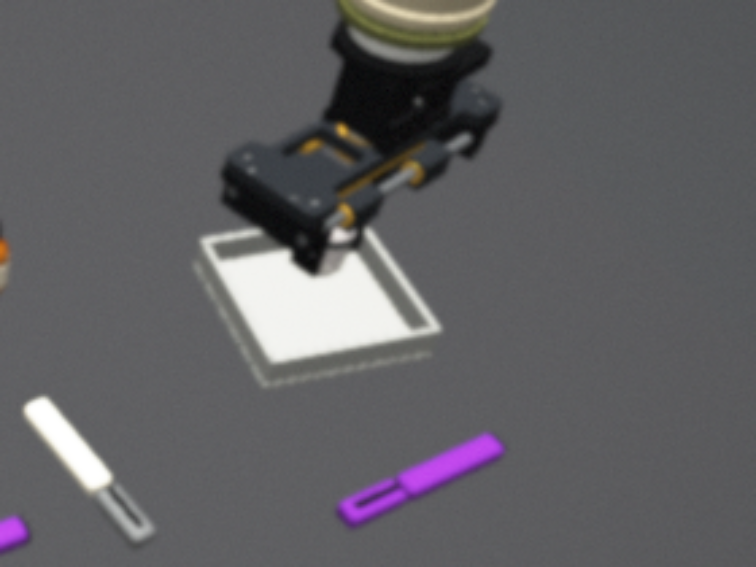

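The objective is held upright over the box, around crop pixel (330,255). I'll lower it gently.

Emit:
move_arm:
  increments:
    - {"translation":[0,0.0,0.01],"spin":0,"jaw":0.02}
    - {"translation":[0,0,0.02],"spin":0,"jaw":0.02}
    - {"translation":[0,0,0.028],"spin":0,"jaw":0.02}
    - {"translation":[0,0,0.034],"spin":0,"jaw":0.02}
    - {"translation":[0,0,0.037],"spin":0,"jaw":0.02}
    - {"translation":[0,0,0.039],"spin":0,"jaw":0.02}
    - {"translation":[0,0,0.04],"spin":0,"jaw":0.02}
    - {"translation":[0,0,0.04],"spin":0,"jaw":0.02}
    - {"translation":[0,0,0.04],"spin":0,"jaw":0.02}
    - {"translation":[0,0,0.04],"spin":0,"jaw":0.02}

```text
clock: 6.83
position: [0.5263, 0.3349, 0.0164]
orientation: [[0.949, 0.315, 0.001], [0.315, -0.949, 0.0], [0.001, -0.0, -1.0]]
ft_force: [-0.7, -0.8, -0.9]
width: 0.0314
finger_force: 20.0
```

Emit:
move_arm:
  increments:
    - {"translation":[0,0,0.0005],"spin":0,"jaw":0.02}
    - {"translation":[0,0,0.001],"spin":0,"jaw":0.02}
    - {"translation":[0,0,0.0015],"spin":0,"jaw":0.02}
    - {"translation":[0,0,0.002],"spin":0,"jaw":0.02}
    - {"translation":[0,0,0.0025],"spin":0,"jaw":0.02}
    - {"translation":[0,0,0.003],"spin":0,"jaw":0.02}
    - {"translation":[0,0,0.003],"spin":0,"jaw":0.02}
    - {"translation":[0,0,0.003],"spin":0,"jaw":0.02}
    - {"translation":[0,0,0.003],"spin":0,"jaw":0.02}
    - {"translation":[0,0,0.003],"spin":0,"jaw":0.02}

```text
clock: 7.67
position: [0.5262, 0.3347, 0.0139]
orientation: [[0.949, 0.315, 0.0], [0.315, -0.949, -0.0], [0.0, 0.001, -1.0]]
ft_force: [-3.0, -2.8, 7.9]
width: 0.0316
finger_force: 20.0
```

The force reads 7.9 N, so it is on the floor. I'll release and then rise.

Emit:
move_arm:
  increments:
    - {"translation":[0,0,0],"spin":0,"jaw":0.036}
    - {"translation":[0,0,0],"spin":0,"jaw":0.045}
    - {"translation":[0,0,0],"spin":0,"jaw":0.055}
    - {"translation":[0,0,0],"spin":0,"jaw":0.055}
    - {"translation":[0,0,0],"spin":0,"jaw":0.055}
    - {"translation":[0,0,-0.01],"spin":0,"jaw":0.055}
    - {"translation":[0,0,-0.03],"spin":0,"jaw":0.055}
    - {"translation":[0,0,-0.055],"spin":0,"jaw":0.055}
    - {"translation":[0,0,-0.085],"spin":0,"jaw":0.055}
    - {"translation":[0,0,-0.12],"spin":0,"jaw":0.055}

```text
clock: 8.5
position: [0.5253, 0.3343, 0.1339]
orientation: [[0.949, 0.316, -0.002], [0.316, -0.949, -0.001], [-0.002, 0.0, -1.0]]
ft_force: [0.8, -0.1, 0.0]
width: 0.0551
finger_force: 0.0
```

```bash
python3 - <<'E'
from h import *
s=robot.sense(); print(s['position'],s['joint_positions'],s['orientation'])
for n in('scene','top'):
    im,d=robot.capture(n); w=cloud(n,d)
    p=near(w,(.526,.336),.03,.046,.064); print(n,'nose',p.mean(0) if len(p) else 0,len(p))
    if n=='scene': a=im
    q=w[np.isfinite(w[...,0])]
    for r in robot.cut_out(n,'marker'):
        m=r['mask']; p=w[m]; p=p[(p[:,2]>.006)&(p[:,2]<.025)]
        if len(p) and np.hypot(*(np.median(p,0)[:2]-[.62,.115]))<.04:
            c=p[:,:2].mean(0); v=np.linalg.svd(p[:,:2]-c)[2][0]; print(rect(p),np.degrees(np.arctan2(v[1],v[0])),im[m].mean(0))
cv2.imwrite('pics/s4.png',cv2.resize(a[90:330,300:620],None,fx=2.5,fy=2.5))
E
```

```text
[0.5253 0.3343 0.1339] [  -4.9283   28.1412  -41.989    88.5185   19.4632   70.9693 -121.5698] [[ 0.9489  0.3157 -0.0017]
 [ 0.3157 -0.9489 -0.0008]
 [-0.0018  0.0002 -1.    ]]
scene nose [0.5284 0.3313 0.0548] 161
((0.6138855814933777, 0.11677723377943039), (0.13201889395713806, 0.01914566569030285), 10.599296569824219) 10.764101344443494 [190.0118 192.9803 192.827 ]
top nose [0.527  0.3221 0.0505] 7
((0.6127884984016418, 0.11599691957235336), (0.12926648557186127, 0.016954896971583366), 10.97695541381836) -169.34497746700993 [197.6146 196.8    197.7829]
```

View pics/s4.png

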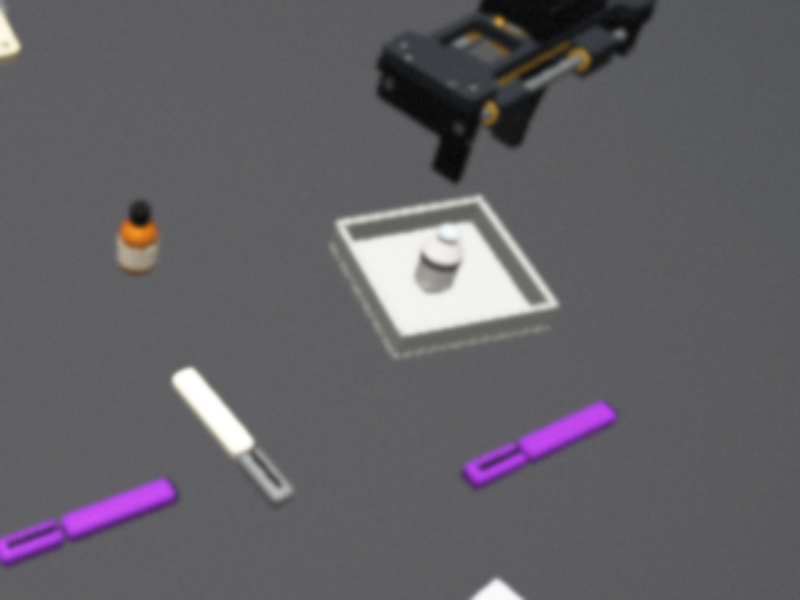

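The objective stands upright in the box, near crop pixel (440,260). The white marker is undisturbed at (230,430). I'll go over it next.

Emit:
move_arm:
  increments:
    - {"translation":[0.0147,0.2347,0],"spin":7.7,"jaw":0.045}
    - {"translation":[0.0147,0.2347,0],"spin":7.7,"jaw":0.045}
    - {"translation":[0.0147,0.2347,0],"spin":7.7,"jaw":0.045}
    - {"translation":[0.0147,0.2347,0],"spin":7.7,"jaw":0.045}
    - {"translation":[0.0147,0.2347,0],"spin":7.7,"jaw":0.045}
    - {"translation":[0.0147,0.2347,0.02],"spin":7.7,"jaw":0.045}
    - {"translation":[0.0147,0.2347,0.05],"spin":7.7,"jaw":0.045}
    - {"translation":[0.0147,0.2347,0.07],"spin":7.7,"jaw":0.045}
    - {"translation":[0.0147,0.2347,0.07],"spin":7.7,"jaw":0.045}
    - {"translation":[0.0147,0.2347,0.07],"spin":7.7,"jaw":0.045}

```text
clock: 9.53
position: [0.6128, 0.1167, 0.0618]
orientation: [[0.983, 0.186, -0.003], [0.186, -0.983, -0.0], [-0.003, -0.0, -1.0]]
ft_force: [0.6, 0.0, 1.4]
width: 0.0452
finger_force: 0.0
```

```bash
python3 - <<'E'
from h import *
s=robot.sense(); print(s['position'],s['joint_positions'],s['orientation'])
E
```

```text
[0.6128 0.1167 0.0618] [  12.0435   31.0934  -35.3783   92.1112   19.4966   63.2811 -107.6471] [[ 0.9826  0.1859 -0.0034]
 [ 0.1859 -0.9826 -0.0002]
 [-0.0033 -0.0004 -1.    ]]
```

Emit:
move_arm:
  increments:
    - {"translation":[0,0,0.02],"spin":0,"jaw":0.045}
    - {"translation":[0,0,0.04],"spin":0,"jaw":0.045}
    - {"translation":[0,0,0.052],"spin":0,"jaw":0.045}
    - {"translation":[0,0,0.058],"spin":0,"jaw":0.045}
    - {"translation":[0,0,0.058],"spin":0,"jaw":0.045}
    - {"translation":[0,0,0.058],"spin":0,"jaw":0.03}
    - {"translation":[0,0,0.058],"spin":0,"jaw":0.01}
    - {"translation":[0,0,0.058],"spin":0,"jaw":0.01}
    - {"translation":[0,0,0.058],"spin":0,"jaw":0.01}
    - {"translation":[0,0,0.058],"spin":0,"jaw":0.01}
  squeeze: 12

```text
clock: 10.37
position: [0.6144, 0.1167, 0.0056]
orientation: [[0.983, 0.185, 0.001], [0.185, -0.983, 0.0], [0.001, 0.0, -1.0]]
ft_force: [-0.2, 0.3, 1.1]
width: 0.0199
finger_force: 0.0
```

Emit:
move_arm:
  increments:
    - {"translation":[0,0,0],"spin":0,"jaw":0.01}
    - {"translation":[0,0,0],"spin":0,"jaw":0.01}
    - {"translation":[0,0,0],"spin":0,"jaw":0.01}
    - {"translation":[0,0,0],"spin":0,"jaw":0.01}
    - {"translation":[0,0,-0.02],"spin":0,"jaw":0.01}
    - {"translation":[0,0,-0.05],"spin":0,"jaw":0.01}
    - {"translation":[0,0,-0.08],"spin":0,"jaw":0.01}
    - {"translation":[0,0,-0.11],"spin":0,"jaw":0.01}
    - {"translation":[0,0,-0.12],"spin":0,"jaw":0.01}
    - {"translation":[0,0,-0.12],"spin":0,"jaw":0.01}

```text
clock: 11.2
position: [0.6156, 0.1172, 0.128]
orientation: [[0.983, 0.185, 0.005], [0.185, -0.983, 0.001], [0.005, 0.0, -1.0]]
ft_force: [0.6, -0.2, -0.7]
width: 0.0176
finger_force: 12.0
```

```bash
python3 - <<'E'
from h import *
s=robot.sense(); print(s['position'],s['joint_positions'],s['orientation'])
E
```

```text
[0.6156 0.1172 0.128 ] [  13.0282   27.2578  -36.7627   88.8005   17.098    69.3574 -105.9961] [[ 0.9827  0.1853  0.0048]
 [ 0.1853 -0.9827  0.0007]
 [ 0.0049  0.0002 -1.    ]]
```

Emit:
move_arm:
  increments:
    - {"translation":[-0.215,0.384,0],"spin":18.7,"jaw":0.01}
    - {"translation":[-0.215,0.384,0],"spin":18.7,"jaw":0.01}
    - {"translation":[-0.215,0.384,0],"spin":18.7,"jaw":0.01}
    - {"translation":[-0.215,0.384,0],"spin":18.7,"jaw":0.01}
    - {"translation":[-0.215,0.384,0],"spin":18.7,"jaw":0.01}
    - {"translation":[-0.215,0.384,0],"spin":18.7,"jaw":0.01}
    - {"translation":[-0.215,0.384,0],"spin":18.7,"jaw":0.01}
    - {"translation":[-0.215,0.384,0],"spin":18.7,"jaw":0.01}
    - {"translation":[-0.215,0.384,0],"spin":18.7,"jaw":0.01}
    - {"translation":[-0.215,0.384,0],"spin":18.7,"jaw":0.01}

```text
clock: 12.03
position: [0.4795, -0.28, 0.1235]
orientation: [[0.99, -0.14, -0.002], [-0.14, -0.99, 0.001], [-0.002, -0.0, -1.0]]
ft_force: [1.6, 0.2, -0.4]
width: 0.0176
finger_force: 12.0
```

Emit:
move_arm:
  increments:
    - {"translation":[-0.001,0.02,0.0],"spin":0,"jaw":0.01}
    - {"translation":[-0.001,0.02,0.0],"spin":0,"jaw":0.01}
    - {"translation":[-0.001,0.02,0.03],"spin":0,"jaw":0.01}
    - {"translation":[-0.001,0.02,0.06],"spin":0,"jaw":0.01}
    - {"translation":[-0.001,0.02,0.08],"spin":0,"jaw":0.01}
    - {"translation":[-0.001,0.02,0.09],"spin":0,"jaw":0.01}
    - {"translation":[-0.001,0.02,0.09],"spin":0,"jaw":0.01}
    - {"translation":[-0.001,0.02,0.09],"spin":0,"jaw":0.01}
    - {"translation":[-0.001,0.02,0.09],"spin":0,"jaw":0.01}
    - {"translation":[-0.001,0.02,0.09],"spin":0,"jaw":0.01}

```text
clock: 12.87
position: [0.4786, -0.2984, 0.0365]
orientation: [[0.99, -0.139, 0.002], [-0.139, -0.99, -0.001], [0.002, 0.001, -1.0]]
ft_force: [-0.3, 0.1, 0.3]
width: 0.0181
finger_force: 12.0
```

```bash
python3 - <<'E'
from h import *
im,d=robot.capture('scene'); cv2.imwrite('pics/s5.png',cv2.resize(im[120:360,60:380],None,fx=2.5,fy=2.5))
E
```

```text
(no output)
```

View pics/s5.png

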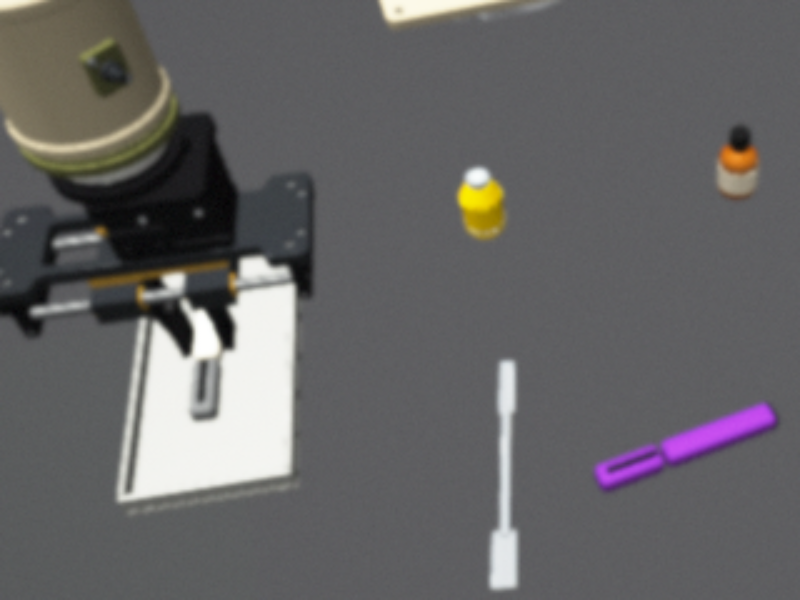

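The marker is held lengthwise above the tray (cap at crop pixel (205,390)), well inside the walls. I'll lower it.

Emit:
move_arm:
  increments:
    - {"translation":[0,0,0.01],"spin":0,"jaw":0.01}
    - {"translation":[0,0,0.016],"spin":0,"jaw":0.01}
    - {"translation":[0,0,0.02],"spin":0,"jaw":0.01}
    - {"translation":[0,0,0.023],"spin":0,"jaw":0.01}
    - {"translation":[0,0,0.025],"spin":0,"jaw":0.01}
    - {"translation":[0,0,0.026],"spin":0,"jaw":0.01}
    - {"translation":[0,0,0.027],"spin":0,"jaw":0.01}
    - {"translation":[0,0,0.0275],"spin":0,"jaw":0.01}
    - {"translation":[0,0,0.0275],"spin":0,"jaw":0.01}
    - {"translation":[0,0,0.0275],"spin":0,"jaw":0.01}

```text
clock: 13.75
position: [0.4777, -0.2979, 0.0085]
orientation: [[0.99, -0.139, -0.0], [-0.139, -0.99, -0.0], [-0.0, 0.0, -1.0]]
ft_force: [-4.8, 2.8, 12.2]
width: 0.0178
finger_force: 12.0
```

Contact is made, at 12 N. I'll release and rise.

Emit:
move_arm:
  increments:
    - {"translation":[0,0,-0.0005],"spin":0,"jaw":0.02}
    - {"translation":[0,0,-0.0005],"spin":0,"jaw":0.03}
    - {"translation":[0,0,-0.0005],"spin":0,"jaw":0.04}
    - {"translation":[0,0,-0.0005],"spin":0,"jaw":0.04}
    - {"translation":[0,0,-0.0005],"spin":0,"jaw":0.04}
    - {"translation":[0,0,-0.02],"spin":0,"jaw":0.04}
    - {"translation":[0,0,-0.05],"spin":0,"jaw":0.04}
    - {"translation":[0,0,-0.09],"spin":0,"jaw":0.04}
    - {"translation":[0,0,-0.13],"spin":0,"jaw":0.04}
    - {"translation":[0,0,-0.17],"spin":0,"jaw":0.04}

```text
clock: 14.58
position: [0.4773, -0.2977, 0.1793]
orientation: [[0.99, -0.139, -0.0], [-0.139, -0.99, 0.0], [-0.0, -0.0, -1.0]]
ft_force: [0.8, -0.4, -0.7]
width: 0.0401
finger_force: 0.0
```

Emit:
move_arm:
  increments:
    - {"translation":[0,0,-0.02],"spin":0,"jaw":0.04}
    - {"translation":[-0.2,0,-0.02],"spin":0,"jaw":0.04}
    - {"translation":[-0.2,0,-0.02],"spin":0,"jaw":0.04}
    - {"translation":[-0.2,0,-0.02],"spin":0,"jaw":0.04}
    - {"translation":[-0.2,0,-0.02],"spin":0,"jaw":0.04}
    - {"translation":[-0.1,0,-0.02],"spin":0,"jaw":0.04}
    - {"translation":[-0.1,0,-0.02],"spin":0,"jaw":0.04}
    - {"translation":[-0.1,0,-0.02],"spin":0,"jaw":0.04}
    - {"translation":[-0.1,0,-0.02],"spin":0,"jaw":0.04}
    - {"translation":[-0.1,0,-0.02],"spin":0,"jaw":0.04}

```text
clock: 15.42
position: [0.3784, -0.2841, 0.1973]
orientation: [[0.99, -0.139, -0.0], [-0.139, -0.99, 0.0], [-0.001, -0.0, -1.0]]
ft_force: [-0.4, 0.2, -0.8]
width: 0.0398
finger_force: 0.0
```

```bash
python3 - <<'E'
from h import *
im,d=robot.capture('scene'); cv2.imwrite('pics/s6.png',im)
E
```

```text
(no output)
```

View pics/s6.png

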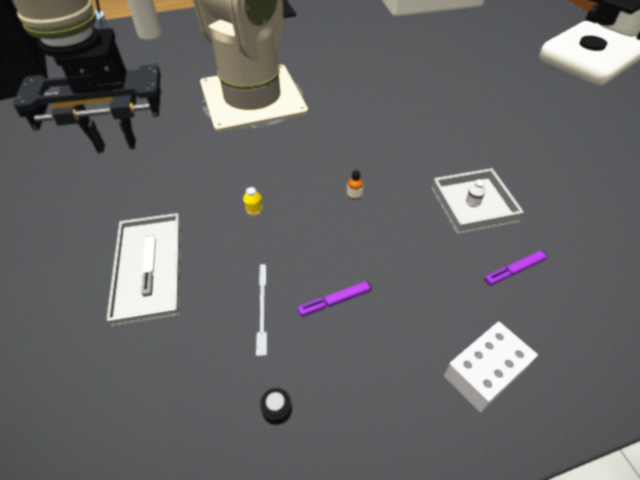

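The marker lies lengthwise in the tray at (148,265), and the objective stands upright in the box at (475,195). Nothing else moved and the gripper is clear.

```bash
python3 -c "
from cell import robot
print(robot.job_done())"
```

```text
the job is handed in; nothing more can be done
None
```

The job is handed in at about 15.5 s: the objective stands upright on the floor of the square box, and the white marker lies lengthwise in the pen tray.

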